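# Fit up two box-section stubs against the welding fixture

### The arm

A 7-joint arm with a two-finger parallel gripper is mounted at the origin on the work surface. World frame = base frame: x ahead of the robot, y to its left, z up, the work surface at z = 0. Lengths are in mm, angles in rad, forces in N, time in s.
With the tool pointing down it reaches from about 400 to 900 mm from the base axis. Payload 5.5 kg.
Tool frame: the origin (TCP) lies on the centre line of the jaws, within the pads' length; the fingertips stand 8 mm ahead of it and the grasp point (between the pads) lies 11 mm behind it; z points along the fingers, y is the line along which they close (so a half turn about z gives the same grasp; the last joint's range is limited). The gripper opens to 92 mm and grips with 3 to 60 N. Pads are 19 mm wide; open, the fingers measure 130 mm over their backs; the gripper's body (75 mm by 190 mm) begins 47 mm behind the grasp point.
Start: joints at [1.557, 0.501, -0.427, 1.55, 0.221, 1.138, -0.21], TCP at [177.665, -625.248, 234.729] pointing down, gripper open.
Joint ranges: [-2.88, 2.88], [-0.31, 2.03], [-1.54, 1.56], [0.2, 2.42], [-1.41, 4.55], [0.19, 2.02], [-2.57, 2.57]. Speed limits (rad/s): [2.57, 2.57, 3.14, 3.14, 3.14, 3.14, 3.14].

### API

Orientations are given as a rotation vector (axis times angle).
In Python, from bench import r gives the robot as it stands.
- The arm moves only by the tool jog_arm, never from a script. Its argument "deltas" is a list that holds one entry, the list of rows, each a list of 7 numbers: the shift along the tool's x, y, z in m, then the turn, a rotation vector about the tool's x, y, z in rad, then the finger opening in m, from 0 to 0.0918. A call has exactly 10 rows; each row is the pose to reach, as a shift and turn from the pose commanded when the call began, along the tool's axes at that moment; what a row does not reach only later rows make up. A row lasts 1/12 s, in which the tool goes at most 41.7 mm and 7.16 degrees, less where a joint would pass 70% of its speed; a pose out of reach is approached as far as the arm can. A call with a gripper value outside its range is refused whole. The fingers move at their own pace and stop on an object; the grip force is fixed at half the most. Time passes only in rows, so rows that repeat a pose let the fingers close, or fill a call up. It gives the time, the measured TCP pose, the force, the opening and the grip force at its end, in the units of the state.
- r.observe(): the state, without advancing time (a new reading comes with each control period).
- r.grab_frame(name): name is "scene" or "side" or "wrist"; returns a dict with "pixels" (420x560x3 uint8, red, green, blue), "depth" (420x560 float32, mm along the optical axis (not along the pixel's ray), 0 where there is no reading), "fovy" (degrees; the focal length in pixels is half the picture's height over the tangent of half this angle, whatever the lens; pixels are square), "cx", "cy" (the principal point, pixels), "world_from_camera" (4x4, takes a point from camera to world coordinates). Camera axes: x right, y down, z forward; pixel columns grow to the right and rows downward; lengths in mm; the calibration is good to about 2 mm. A picture is of the moment at which its call begins.
- r.close_job(): hands the job in; it is judged then, once.
Trained networks look in the newest picture that a camera, given by its name, has taken for a name from the list of things; names that differ only in an ending like _2 or _b are one class to them, and where a whole thing is asked for, a point or a joint stands for the part that bears it (a point fixed in the world has none). Each returns a list of dicts, best first, with "score" (0 to 1); they miss things now and then, are a little off and sometimes report something else, mostly with a low value. They report only what shows in the picture. A call takes as long as a camera call. They do not tell look-alikes from the thing itself.
- r.recognise(camera, label): "point" ([x, y, z] in mm, in world coordinates, good to about 4 mm: the middle of the surface that is visible of it).
- r.mark_of(camera, label): "point" ([x, y, z] in mm, in world coordinates, good to about 4 mm: a listed point, or the origin of a listed thing).
The state is a dict: "time_s": time; "q": joint angles; "dq": joint speeds; "effort": joint torques, N m; "tcp_pos": TCP position; "tool_rot": TCP orientation; "wrist_force": force on the tool from outside, world axes, zero at the start; "moment": the same for the moment, N m; "finger_gap": finger opening in mm; "gripper_force": force on a finger pad.
Only numpy, scipy, OpenCV 4.12 (cv2) and the standard library are available. Lean on these libraries where they do the work, as an engineer would, in place of code of your own. Each camera call takes 0.05 s, during which the arm holds its last target. There are 200 camera calls.

### The job

Make the two pieces of rectangular steel tube ready for tacking: with one on each side of the upright web plate, as they already lie, push each along the table until one of its closed side walls is flush along the fence and an open end butts squarely against the web plate, with no gap at either. Only push them with the fingers: do not pick up, lift or tip them, and leave the other things on the table where they are.

Things in the scene. Friction and masses are not known exactly. Their poses are not given: they have to be found in the camera images.
- fixture: Fixed bright-metal welding fixture. Origin: on the table at the middle of the fence's face; z up. Fence: angle iron 480 mm long along y, 30 mm high, its flat face at x = 0 looking to -x (to the robot), its foot behind to x = +50. See web_end for the web plate. Turned up to 0.15 rad and shifted from run to run.
- web_end (a point): Top of the robot-side end of the fixture's upright web plate, on its middle plane. The web is 10 mm thick (fixture y from -5 to +5), 50 mm high and stands square to the fence, from fixture x = -110 mm to the fence face at 0; its two faces look to +y and -y. Behind the fence a 30 mm block, 48 mm high, backs it.
- long_tube: Longer loose piece of rectangular steel tube, open-ended, lying flat, bore along its y: 90 mm wide (x), 130 long (y), 40 high (z), wall 3, about 0.6 kg. Origin: centre of underside. Starts on either side of the web, 25 to 100 mm short of the fence, skewed up to 0.25 rad to it. In place: origin at fixture x = -45 mm, y = +70 or -70 mm (its own side), axes parallel to the fixture's.
- short_tube: Shorter loose piece of the same tube, bore along its y: 90 mm wide (x), 100 long (y), 40 high (z), wall 3, about 0.46 kg. Origin: centre of underside. Starts on the other side of the web from the longer one, equally askew. In place: origin at fixture x = -45 mm, y = +55 or -55 mm (its own side), axes parallel to the fixture's.
- bush: Bystander: steel bush, a ring 40 mm across and 38 mm high, standing on the robot's side of the web plate, between the two tubes. Origin: centre of its underside.
- tin: Bystander: grey lidded jar 66 mm across, 65 mm high, behind the fence. Origin: centre of its underside.
- round_bar: Bystander: upright steel round-bar offcut 44 mm across, 50 mm high, behind the fence. Origin: centre of its underside.
- wrench: Bystander: wrench 190 mm long lying flat beyond the right (-y) end of the fence, its length along its own x.
- hammer: Bystander: hammer 240 mm long lying beyond the left (+y) end of the fence, its length along its own x.
- brush: Bystander: brush 180 mm long lying near the robot on the right, its length along its own x.
- clamp: Bystander: dark step clamp, an arm 85 by 32 mm, 66 mm high at its bolt, standing near the robot on the left. Origin: centre of its underside.
Mind the look-alikes: they are no part of the job. Leave any blue, green or pink look-alike of the long_tube alone.

How it is judged:
By the outcome, as a careful person would: the job done as asked, in the order asked, and still so for the second after the job is handed in, with the robot touching nothing.
It also fails if it takes over 72 s, if anything falls off the work surface, if the arm or the gripper's body presses on something with over 40 N, if the wrist force passes 120 N, or if a joint passes its speed limit or range.

## Working session

There is one attempt and no reset: what is moved stays moved. The work goes in short steps, Python scripts to look and compute and a tool call to move; the robot and the scene stay as the last step left them, time stands still between calls to the robot, and variables do not carry over. Pictures are saved under pics/ and viewed, at most 10 in all, crops included, and the job is handed in when it is done.

Besides the shell and the picture viewer there is one more tool, called after ">>>" as name([rows], argument=value, ...), one row to a line, values as JSON. jog_arm: Moves the arm, as the interface text tells. Its arguments: {"type":"object","properties":{"deltas":{"type":"array"}},"required":["deltas"]}

```bash
mkdir -p pics; ls; python3 - <<'E'
from bench import r
import cv2,numpy as np
s=r.observe();print({k:np.round(v,3).tolist() for k,v in s.items()})
ims=[]
for c in("scene","side"):
    f=r.grab_frame(c);np.savez(f"pics/{c}0.npz",**f)
    cv2.imwrite(f"pics/{c}0.png",f["pixels"][:,:,::-1])
    for n in("fixture","web_end","long_tube","short_tube","bush"):
        for fn in ("mark_of","recognise"):
            try: print(c,n,fn,[(np.round(d["point"]).tolist(),round(d["score"],2)) for d in getattr(r,fn)(c,n)][:4])
            except Exception as e: print(c,n,fn,e)
E
```

```text
pics
{'time_s': 0.0, 'q': [1.557, 0.502, -0.427, 1.551, 0.221, 1.138, -0.21], 'dq': [0.0, 0.002, -0.001, 0.0, 0.001, 0.0, 0.001], 'effort': [0.001, -56.66, -5.816, -27.912, -0.069, 0.031, 0.0], 'tcp_pos': [177.408, -624.62, 233.685], 'tool_rot': [-3.11, -0.433, 0.0], 'wrist_force': [0.186, 0.025, 0.741], 'moment': [0.054, -0.045, 0.039], 'gripper_force': 0.0, 'finger_gap': 91.66}
scene fixture mark_of [([634.0, -32.0, 2.0], 0.73), ([624.0, -396.0, -3.0], 0.42)]
scene fixture recognise [([649.0, -15.0, 11.0], 0.82)]
scene web_end mark_of [([532.0, -36.0, 56.0], 0.94)]
scene web_end recognise [([657.0, -17.0, 14.0], 0.61)]
scene long_tube mark_of [([181.0, -336.0, -3.0], 0.85), ([529.0, -163.0, 3.0], 0.83), ([394.0, -611.0, 4.0], 0.75), ([333.0, -120.0, 1.0], 0.72)]
scene long_tube recognise [([399.0, -587.0, 39.0], 0.9), ([341.0, -101.0, 43.0], 0.89), ([198.0, -322.0, 38.0], 0.72), ([533.0, -137.0, 44.0], 0.66)]
scene short_tube mark_of [([541.0, 97.0, -2.0], 0.89)]
scene short_tube recognise [([546.0, 116.0, 40.0], 0.84)]
scene bush mark_of [([484.0, -41.0, -1.0], 0.73)]
scene bush recognise [([488.0, -28.0, 27.0], 0.64), ([756.0, 127.0, 52.0], 0.35)]
side fixture mark_of [([749.0, 112.0, -2.0], 0.56)]
side fixture recognise [([634.0, -14.0, 17.0], 0.84)]
side web_end mark_of [([530.0, -35.0, 49.0], 0.77)]
side web_end recognise [([638.0, -19.0, 19.0], 0.66)]
side long_tube mark_of [([533.0, -160.0, -2.0], 0.95), ([184.0, -340.0, -5.0], 0.86), ([334.0, -122.0, 4.0], 0.82), ([391.0, -612.0, -1.0], 0.71)]
side long_tube recognise [([327.0, -105.0, 40.0], 0.95), ([179.0, -314.0, 35.0], 0.78), ([381.0, -578.0, 39.0], 0.61), ([528.0, -140.0, 36.0], 0.59)]
side short_tube mark_of [([539.0, 93.0, 2.0], 0.62)]
side short_tube recognise [([529.0, 111.0, 40.0], 0.87)]
side bush mark_of [([486.0, -41.0, -1.0], 0.72), ([539.0, 98.0, 2.0], 0.23)]
side bush recognise [([477.0, -28.0, 27.0], 0.85), ([528.0, 114.0, 41.0], 0.63)]
```

View pics/scene0.png

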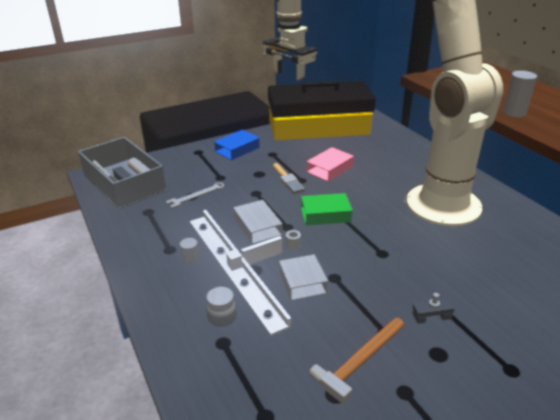

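View pics/side0.png

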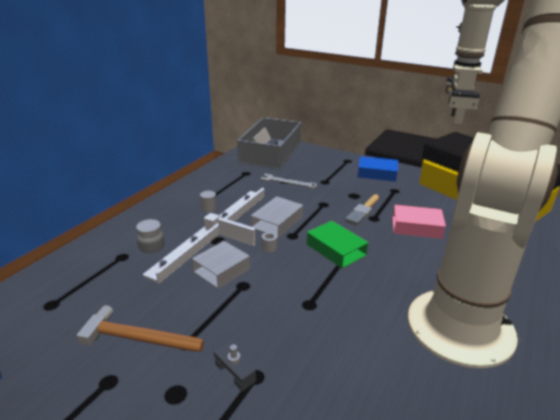

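The scene view shows the fence running from (200,215) to (285,325), with the web at (262,250) and the bush at (293,240). The bare steel long tube is at (258,220) on the -y side and the short tube at (303,275) on the +y side. The green, pink and blue look-alikes are separate. The side view agrees. Next I'll fit rectangles from depth.

```bash
cat > h.py <<'E'
import numpy as np,cv2
from bench import r
def cloud(f):
    h,w=f["depth"].shape;fl=h/2/np.tan(np.radians(f["fovy"])/2)
    v,u=np.mgrid[:h,:w];d=f["depth"]
    P=np.stack([(u-f["cx"])/fl*d,(v-f["cy"])/fl*d,d,np.ones_like(d)],-1)@np.array(f["world_from_camera"]).T
    return P[d>0][:,:3]
def topview(P,x0,x1,y0,y1,res=1.):
    # image rows: x decreasing downward; cols: y decreasing rightward
    im=np.zeros((int((x1-x0)/res),int((y1-y0)/res)),np.float32)
    m=(P[:,0]>x0)&(P[:,0]<x1)&(P[:,1]>y0)&(P[:,1]<y1)
    for x,y,z in P[m]:
        i,j=int((x1-x)/res),int((y1-y)/res);im[i,j]=max(im[i,j],z)
    return im
def rect(P,c,z0,z1,rad):
    m=(np.hypot(P[:,0]-c[0],P[:,1]-c[1])<rad)&(P[:,2]>z0)&(P[:,2]<z1)
    q=P[m][:,:2].astype(np.float32);return len(q),cv2.minAreaRect(q),np.median(P[m][:,2])
E
python3 - <<'E'
from h import *
for c in("scene","side"):
    f=dict(np.load(f"pics/{c}0.npz"));P=cloud(f)
    t=topview(P,380,780,-300,260)
    cv2.imwrite(f"pics/top_{c}.png",cv2.applyColorMap(np.clip(cv2.dilate(t,np.ones((3,3)))*3.5,0,255).astype(np.uint8),cv2.COLORMAP_JET))
    for n,p in(("long",(531,-161)),("short",(541,96))):
        print(c,n,rect(P,p,36,46,85))
    # fence top
    m=(P[:,2]>26)&(P[:,2]<34)&(abs(P[:,0]-640)<60)&(abs(P[:,1]+25)<230)
    q=P[m];print(len(q)); 
    L=cv2.fitLine(q[:,:2].astype(np.float32),cv2.DIST_HUBER,0,.01,.01).ravel();print("fence",L,np.arctan2(-L[0],L[1]))
E
```

```text
scene long (917, ((530.0401611328125, -159.947509765625), (139.6478271484375, 91.75338745117188), 87.1136474609375), np.float64(39.81944243702253))
scene short (1077, ((535.7520141601562, 99.18037414550781), (105.8265151977539, 91.10543060302734), 77.14521789550781), np.float64(39.885068993236814))
526
fence [ 2.14220155e-02 -9.99770522e-01  6.38535889e+02  1.07041645e+01] -3.120169
side long (815, ((531.1605224609375, -162.60736083984375), (136.24794006347656, 92.92583465576172), 87.20088195800781), np.float64(40.29949681595406))
side short (1034, ((537.7955932617188, 96.59587860107422), (102.50204467773438, 96.82715606689453), 76.75472259521484), np.float64(40.351151706741916))
466
fence [ 2.1882413e-02 -9.9976057e-01  6.3756268e+02  1.1641404e+01] -3.1197085
```

```bash
python3 -c "
import cv2,numpy as np
a=cv2.imread('pics/top_scene.png');b=cv2.imread('pics/top_side.png');cv2.imwrite('pics/tops.png',cv2.resize(np.hstack([a,b]),(800,286)))"
```

```text
(no output)
```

View pics/tops.png

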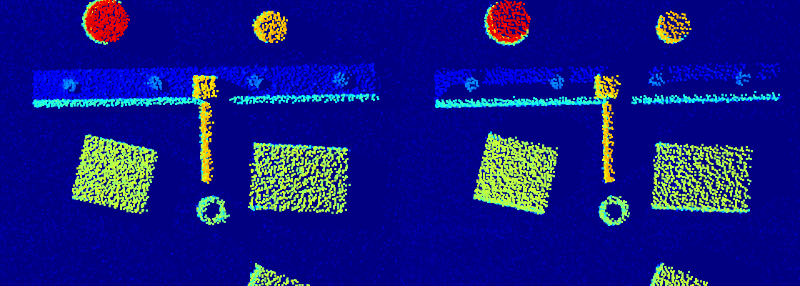

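The top views are clean: web plate and fence are square, the short tube is skewed about -0.24 rad and the long tube is nearly straight. Now I'll fit the fixture and write the move helper.

```bash
cat >> h.py <<'E'
from scipy.spatial.transform import Rotation as Ro
PSI=0.0216
def fixture():
    o=np.load("fix.npy");return o
def fx(p,o):  # world -> fixture
    c,s=np.cos(PSI),np.sin(PSI);d=np.asarray(p)[...,:2]-o
    return np.stack([d[...,0]*c+d[...,1]*s,-d[...,0]*s+d[...,1]*c],-1)
def go(X,Y,Z,head):
    "print tool-frame shift (m) and turn for a fixture target; head = heading of tool x in the fixture"
    o=fixture();c,s=np.cos(PSI),np.sin(PSI);st=r.observe()
    t=np.array([o[0]+X*c-Y*s,o[1]+X*s+Y*c,Z]);R=Ro.from_rotvec(st["tool_rot"])
    T=Ro.from_euler("z",head+PSI)*Ro.from_euler("x",np.pi)
    print("shift",np.round(R.inv().apply(t-st["tcp_pos"])/1e3,4),"turn",np.round((R.inv()*T).as_rotvec(),3),"dist",np.round(np.linalg.norm(t-st["tcp_pos"])))
def here():
    st=r.observe();o=fixture();R=Ro.from_rotvec(st["tool_rot"]).as_matrix()
    print("t",st["time_s"],"fix",np.round(fx(st["tcp_pos"],o),1),"z",np.round(st["tcp_pos"][2],1),"head",round(np.arctan2(R[1,0],R[0,0])-PSI,3),"F",np.round(st["wrist_force"],1))
E
python3 - <<'E'
from h import *
O=[]
for c in("scene","side"):
    P=cloud(dict(np.load(f"pics/{c}0.npz")))
    m=(P[:,2]>46)&(P[:,2]<54)&(P[:,0]>515)&(P[:,0]<618)&(abs(P[:,1]+32)<20);w=P[m]
    a=fx(w,np.zeros(2));m=(P[:,2]>26)&(P[:,2]<34)&(abs(P[:,0]-640)<60)&(abs(P[:,1]+25)<230);q=fx(P[m],np.zeros(2))
    print(c,"web y",np.percentile(a[:,1],[2,50,98]),"x end",np.percentile(a[:,0],[1,3]),"fence x",np.percentile(q[:,0],[2,10,50,90,98]))
E
```

```text
scene web y [-48.37790433 -40.90400366 -35.53823489] x end [526.53070621 526.99943593] fence x [586.41066174 618.19310145 638.58995678 642.82442963 670.09688269]
side web y [-50.50590649 -42.34627826 -38.11303023] x end [526.29030016 527.18631045] fence x [591.13750836 631.41949709 637.63476405 643.2597869  660.39299011]
```

```bash
python3 - <<'E'
from h import *
np.save("fix.npy",[636.8,-28.6]);here();go(-182,-130,120,0);go(-182,-130,20,0)
E
```

```text
t 1.1 fix [-471.9 -586.6] z 234.7 head 0.255 F [ 0.6  0.2 -0.2]
shift [ 0.3958 -0.3686  0.1147] turn [ 0.    -0.     0.255] dist 553.0
shift [ 0.3958 -0.3686  0.2147] turn [ 0.    -0.     0.255] dist 582.0
```

>>> jog_arm([
  [[0.396, -0.369, 0.115, 0, 0, 0.255, 0.05], [0.396, -0.369, 0.115, 0, 0, 0.255, 0.05], [0.396, -0.369, 0.115, 0, 0, 0.255, 0.05], [0.396, -0.369, 0.115, 0, 0, 0.255, 0.05], [0.396, -0.369, 0.115, 0, 0, 0.255, 0.05], [0.396, -0.369, 0.115, 0, 0, 0.255, 0.05], [0.396, -0.369, 0.115, 0, 0, 0.255, 0.05], [0.396, -0.369, 0.115, 0, 0, 0.255, 0.05], [0.396, -0.369, 0.115, 0, 0, 0.255, 0.05], [0.396, -0.369, 0.115, 0, 0, 0.255, 0.05]],
])

```text
time_s: 1.93
tcp_pos: [389.3, -275.0, 148.2]
tool_rot: [3.141, 0.034, 0.001]
wrist_force: [0.9, -1.0, 0.3]
finger_gap: 50.0
gripper_force: 0.0
```

```bash
python3 -c "
from h import *
here();go(-182,-130,120,0);go(-182,-130,20,0)"
```

```text
t 1.9333 fix [-252.7 -241. ] z 148.2 head -0.0 F [ 0.9 -1.   0.3]
shift [ 0.0707 -0.111   0.0282] turn [ 0.001 -0.001 -0.   ] dist 135.0
shift [ 0.0706 -0.1111  0.1282] turn [ 0.001 -0.001 -0.   ] dist 184.0
```

>>> jog_arm([
  [[0.071, -0.111, 0.028, 0, 0, 0, 0.05], [0.071, -0.111, 0.028, 0, 0, 0, 0.05], [0.071, -0.111, 0.028, 0, 0, 0, 0.05], [0.071, -0.111, 0.028, 0, 0, 0, 0.05], [0.071, -0.111, 0.05, 0, 0, 0, 0.05], [0.071, -0.111, 0.075, 0, 0, 0, 0.05], [0.071, -0.111, 0.1, 0, 0, 0, 0.05], [0.071, -0.111, 0.12, 0, 0, 0, 0.05], [0.071, -0.111, 0.128, 0, 0, 0, 0.05], [0.071, -0.111, 0.128, 0, 0, 0, 0.05]],
])

```text
time_s: 2.77
tcp_pos: [455.8, -163.5, 18.6]
tool_rot: [-3.14, -0.035, 0.005]
wrist_force: [-0.2, -0.4, 0.1]
finger_gap: 49.9
gripper_force: 0.0
```

```bash
python3 -c "
from h import *
here();go(-182,-130,20,0);go(-110,-130,20,0)
f=r.grab_frame('scene');cv2.imwrite('pics/s1.png',cv2.resize(f['pixels'][150:360,150:430,::-1],(800,600)))"
```

```text
t 2.7667 fix [-183.9 -130.9] z 18.6 head 0.0 F [-0.2 -0.4  0.1]
shift [ 0.0019 -0.0009 -0.0014] turn [-0.001  0.003  0.   ] dist 3.0
shift [ 0.0739 -0.0009 -0.0016] turn [-0.001  0.003  0.   ] dist 74.0
```

View pics/s1.png

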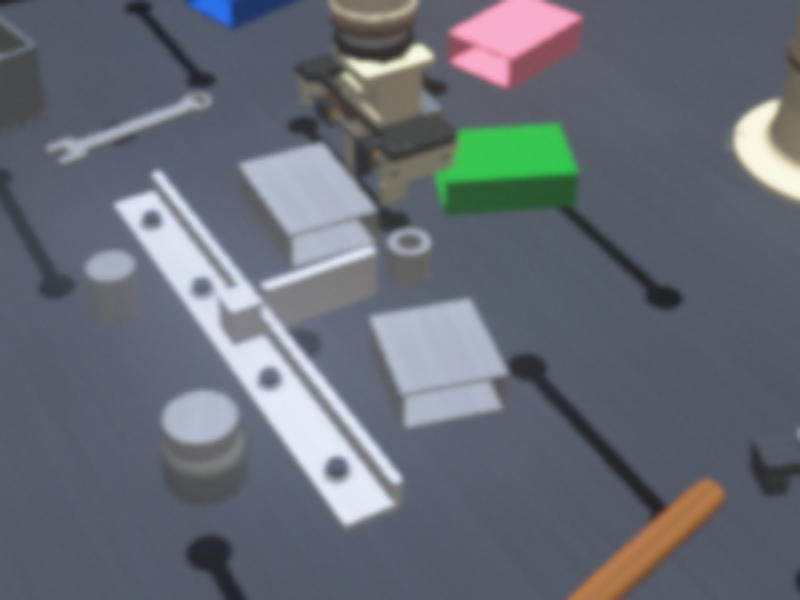

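The crop shows the fingers (360,170) behind the long tube (305,190), clear of the green look-alike and the bush (408,255). I'll push toward the fence.

>>> jog_arm([
  [[0.012, 0, 0, 0, 0, 0, 0.05], [0.02, 0, 0, 0, 0, 0, 0.05], [0.028, 0, 0, 0, 0, 0, 0.05], [0.036, 0, 0, 0, 0, 0, 0.05], [0.044, 0, 0, 0, 0, 0, 0.05], [0.052, 0, 0, 0, 0, 0, 0.05], [0.059, 0, 0, 0, 0, 0, 0.05], [0.065, 0, 0, 0, 0, 0, 0.05], [0.07, 0, 0, 0, 0, 0, 0.05], [0.074, 0, 0, 0, 0, 0, 0.05]],
])

```text
time_s: 3.65
tcp_pos: [531.6, -162.2, 20.1]
tool_rot: [-3.141, -0.034, 0.0]
wrist_force: [-3.5, 0.9, 2.5]
finger_gap: 50.0
gripper_force: 1.9
```

```bash
cat >> h.py <<'E'
def tubes(cams=("scene","side"),z0=36.5,z1=44):
    o=fixture()
    for c in cams:
        P=cloud(r.grab_frame(c));q=fx(P,o)
        for n,sg,L in(("long",-1,130),("short",1,100)):
            m=(P[:,2]>z0)&(P[:,2]<z1)&(q[:,0]>-175)&(q[:,0]<12)&(sg*q[:,1]>7)&(sg*q[:,1]<215)
            # drop fixture and bush
            m&=~((q[:,0]<-115)&(sg*q[:,1]<35))
            k=q[m]
            k=k[np.linalg.norm(k-np.median(k,0),axis=1)<95]
            print(c,n,len(k),"x",np.round(np.percentile(k[:,0],[1,99]),1),"y",np.round(np.percentile(k[:,1],[1,99]),1),cv2.minAreaRect(k.astype(np.float32)))
E
python3 -c "
from h import *
here();tubes()"
```

```text
t 3.65 fix [-108.  -131.3] z 20.1 head 0.0 F [-3.5  0.9  2.5]
scene long 963 x [-103.8   -8.6] y [-189.8  -59. ] ((-62.05965042114258, -125.21327209472656), (110.04017639160156, 136.26283264160156), 0.14188098907470703)
scene short 1070 x [-147.7  -47.8] y [ 76.5 184.9] ((-98.10254669189453, 130.62660217285156), (105.82662963867188, 91.91183471679688), 75.79659271240234)
side long 311 x [-117.2   -6.9] y [-133.7  -61.6] ((-50.807735443115234, -85.97877502441406), (148.5872802734375, 112.69194030761719), 13.157370567321777)
side short 1019 x [-148.   -47.2] y [ 74.4 183.1] ((-97.40408325195312, 126.44364929199219), (104.19400787353516, 94.56854248046875), 75.72537231445312)
```

>>> jog_arm([
  [[0.002, 0, 0, 0, 0, 0, 0.05], [0.004, 0, 0, 0, 0, 0, 0.05], [0.005, 0, 0, 0, 0, 0, 0.05], [0.006, 0, 0, 0, 0, 0, 0.05], [0.007, 0, 0, 0, 0, 0, 0.05], [0.007, 0, 0, 0, 0, 0, 0.05], [0.008, 0, 0, 0, 0, 0, 0.05], [0.008, 0, 0, 0, 0, 0, 0.05], [0.009, 0, 0, 0, 0, 0, 0.05], [0.009, 0, 0, 0, 0, 0, 0.05]],
])

```text
time_s: 4.58
tcp_pos: [538.0, -162.2, 19.9]
tool_rot: [3.141, 0.034, -0.006]
wrist_force: [-7.4, 0.0, 4.8]
finger_gap: 50.0
gripper_force: 3.8
```

```bash
python3 -c "
from h import *
here();tubes(('scene',))"
```

```text
t 4.5833 fix [-101.7 -131.4] z 19.9 head -0.0 F [-7.4  0.   4.8]
scene long 959 x [-99.   -1.8] y [-189.5  -59.9] ((-56.890708923339844, -125.35675811767578), (136.78794860839844, 111.98171997070312), 89.55457305908203)
scene short 1056 x [-148.5  -48.4] y [ 77.  185.2] ((-98.48274230957031, 130.18643188476562), (108.01278686523438, 90.76105499267578), 75.57035064697266)
```

>>> jog_arm([
  [[0.001, 0, 0, 0, 0, 0, 0.05], [0.002, 0, 0, 0, 0, 0, 0.05], [0.003, 0, 0, 0, 0, 0, 0.05], [0.003, 0, 0, 0, 0, 0, 0.05], [0.003, 0, 0, 0, 0, 0, 0.05], [0.004, 0, 0, 0, 0, 0, 0.05], [0.004, 0, 0, 0, 0, 0, 0.05], [0.004, 0, 0, 0, 0, 0, 0.05], [0.004, 0, 0, 0, 0, 0, 0.05], [0.004, 0, 0, 0, 0, 0, 0.05]],
])

```text
time_s: 5.47
tcp_pos: [538.0, -162.3, 19.3]
tool_rot: [3.141, 0.033, -0.018]
wrist_force: [-16.6, 0.4, 11.4]
finger_gap: 50.1
gripper_force: 8.0
```

```bash
python3 -c "
from h import *
here();tubes(('scene',))"
```

```text
t 5.4667 fix [-101.7 -131.5] z 19.3 head -0.001 F [-16.6   0.4  11.4]
scene long 939 x [-93.7  -2.1] y [-189.8  -60.1] ((-56.91414260864258, -123.95321655273438), (111.52532196044922, 137.09095764160156), 0.2915143668651581)
scene short 1068 x [-148.6  -47.8] y [ 77.  184.3] ((-98.33079528808594, 130.09396362304688), (104.59085845947266, 90.99639892578125), 76.35729217529297)
```

```bash
python3 -c "
from h import *
here();print(np.round(r.observe()['q'],2));go(-120,-131.5,19,0);go(-120,-131.5,110,0);go(-47,-225,110,np.pi/2);go(-47,-225,20,np.pi/2)"
```

```text
t 5.5167 fix [-101.7 -131.5] z 19.3 head -0.001 F [-16.5   1.2  11.5]
[ 0.59  0.66 -0.44  1.89  0.43  0.69 -1.67]
shift [-0.0183  0.0001  0.0005] turn [ 0.     0.011 -0.001] dist 18.0
shift [-0.0194  0.0001 -0.0905] turn [ 0.     0.011 -0.001] dist 93.0
shift [ 0.0537  0.0935 -0.0913] turn [-0.009  0.009 -1.571] dist 141.0
shift [ 0.0547  0.0935 -0.0013] turn [-0.009  0.009 -1.571] dist 108.0
```

>>> jog_arm([
  [[-0.02, 0, 0, 0, 0, 0, 0.05], [-0.032, 0, 0, 0, 0, 0, 0.05], [-0.032, 0, -0.04, 0, 0, 0, 0.05], [-0.032, 0, -0.08, 0, 0, 0, 0.05], [-0.01, 0.03, -0.09, 0, 0, 1.571, 0.03], [0.01, 0.06, -0.09, 0, 0, 1.571, 0.03], [0.03, 0.09, -0.09, 0, 0, 1.571, 0.03], [0.048, 0.094, -0.09, 0, 0, 1.571, 0.03], [0.048, 0.094, -0.09, 0, 0, 1.571, 0.03], [0.048, 0.094, -0.09, 0, 0, 1.571, 0.03]],
])

```text
time_s: 6.35
tcp_pos: [596.6, -255.8, 110.7]
tool_rot: [-2.931, 1.128, -0.006]
wrist_force: [-0.1, 0.3, -0.2]
finger_gap: 30.0
gripper_force: 0.0
```

```bash
python3 -c "
from h import *
here();print(np.round(r.observe()['q'],2));go(-47,-225,110,-np.pi/2);go(-47,-225,20,-np.pi/2);tubes()"
```

```text
t 6.35 fix [ -45.1 -226.3] z 110.7 head -0.757 F [-0.1  0.3 -0.2]
[ 0.59  0.62 -0.32  1.65  0.23  0.9  -2.12]
shift [-0.0023  0.0004  0.0007] turn [-0.003 -0.002  0.814] dist 2.0
shift [-0.0026  0.0006  0.0907] turn [-0.003 -0.002  0.814] dist 91.0
scene long 948 x [-91.9  -2.2] y [-189.4  -60. ] ((-47.059593200683594, -126.88895416259766), (136.90431213378906, 91.9251937866211), 89.95207214355469)
scene short 1053 x [-147.2  -47.8] y [ 78.1 184.3] ((-98.01432800292969, 130.8214111328125), (104.58390808105469, 91.01899719238281), 75.6937255859375)
side long 770 x [-91.1  -0.7] y [-192.3  -62.4] ((-45.64680099487305, -128.38735961914062), (136.6513214111328, 93.10277557373047), 88.9544906616211)
side short 1029 x [-148.6  -46.4] y [ 75.1 182.3] ((-96.6514892578125, 127.28355407714844), (103.59220886230469, 93.4167251586914), 75.07064819335938)
```

Joint 7 runs the other way from what I assumed, so I'll turn to heading +π/2 instead.

>>> jog_arm([
  [[0, 0, 0, 0, 0, -0.125, 0.03], [0, 0, 0, 0, 0, -0.25, 0.03], [0, 0, 0, 0, 0, -0.375, 0.03], [0, 0, 0, 0, 0, -0.5, 0.03], [0, 0, 0, 0, 0, -0.625, 0.03], [0, 0, 0, 0, 0, -0.75, 0.03], [0, 0, 0, 0, 0, -0.875, 0.03], [0, 0, 0, 0, 0, -1.0, 0.03], [0, 0, 0, 0, 0, -1.125, 0.03], [0, 0, 0, 0, 0, -1.25, 0.03]],
])

```text
time_s: 7.28
tcp_pos: [594.8, -255.2, 110.7]
tool_rot: [3.03, 0.827, 0.003]
wrist_force: [0.4, -0.6, 0.3]
finger_gap: 29.9
gripper_force: 0.0
```

```bash
python3 -c "
from h import *
here();print(np.round(r.observe()['q'],2));go(-47,-225,110,np.pi/2);go(-47,-225,20,np.pi/2)"
```

```text
t 7.2833 fix [ -46.9 -225.6] z 110.7 head 0.511 F [ 0.4 -0.6  0.3]
[ 0.79  0.68 -0.61  1.65  0.45  0.96 -1.02]
shift [ 0.0002 -0.0006  0.0007] turn [ 0.002 -0.    -1.06 ] dist 1.0
shift [ 0.     -0.0007  0.0907] turn [ 0.002 -0.    -1.06 ] dist 91.0
```

>>> jog_arm([
  [[0, 0, 0, 0, 0, -0.12, 0.03], [0, 0, 0, 0, 0, -0.24, 0.03], [0, 0, 0, 0, 0, -0.36, 0.03], [0, 0, 0, 0, 0, -0.48, 0.03], [0, 0, 0, 0, 0, -0.6, 0.03], [0, 0, 0.02, 0, 0, -0.72, 0.03], [0, 0, 0.04, 0, 0, -0.84, 0.03], [0, 0, 0.06, 0, 0, -0.96, 0.03], [0, 0, 0.08, 0, 0, -1.06, 0.03], [0, 0, 0.09, 0, 0, -1.06, 0.03]],
])

```text
time_s: 8.12
tcp_pos: [593.1, -255.1, 17.9]
tool_rot: [-2.2, -2.24, 0.0]
wrist_force: [-1.4, -0.3, 0.3]
finger_gap: 29.8
gripper_force: 0.0
```

```bash
python3 -c "
from h import *
here();print(np.round(r.observe()['q'],2));go(-47,-225,20,np.pi/2);go(-47,-155,20,np.pi/2)"
```

```text
t 8.1167 fix [ -48.6 -225.5] z 17.9 head 1.567 F [-1.4 -0.3  0.3]
[ 0.89  0.87 -0.76  1.68  0.74  0.9  -0.15]
shift [ 0.0005  0.0016 -0.0021] turn [-0.001 -0.001 -0.004] dist 3.0
shift [ 0.0705  0.0013 -0.002 ] turn [-0.001 -0.001 -0.004] dist 71.0
```

>>> jog_arm([
  [[0.012, 0.001, -0.001, 0, 0, -0.004, 0.03], [0.02, 0.001, -0.001, 0, 0, -0.004, 0.03], [0.028, 0.001, -0.001, 0, 0, -0.004, 0.03], [0.036, 0.001, -0.001, 0, 0, -0.004, 0.03], [0.044, 0.001, -0.001, 0, 0, -0.004, 0.03], [0.052, 0.001, -0.001, 0, 0, -0.004, 0.03], [0.059, 0.001, -0.001, 0, 0, -0.004, 0.03], [0.064, 0.001, -0.001, 0, 0, -0.004, 0.03], [0.067, 0.001, -0.001, 0, 0, -0.004, 0.03], [0.07, 0.001, -0.001, 0, 0, -0.004, 0.03]],
])

```text
time_s: 8.95
tcp_pos: [594.8, -184.9, 21.5]
tool_rot: [2.204, 2.237, 0.0]
wrist_force: [-0.4, -4.7, 3.3]
finger_gap: 29.9
gripper_force: 2.1
```

```bash
python3 -c "
from h import *
here();tubes()"
```

```text
t 8.95 fix [ -45.4 -155.4] z 21.5 head 1.564 F [-0.4 -4.7  3.3]
scene long 998 x [-91.7  -2.1] y [-146.9  -16.7] ((-47.08159255981445, -84.23775482177734), (149.45114135742188, 92.1672592163086), 89.5979995727539)
scene short 1068 x [-147.9  -47.6] y [ 76.5 185. ] ((-98.116455078125, 129.77182006835938), (106.23385620117188, 91.10216522216797), 75.37802124023438)
side long 793 x [-91.5  -0.7] y [-152.8  -20.2] ((-42.330345153808594, -86.19004821777344), (160.1917724609375, 101.94178771972656), 88.4762191772461)
side short 1026 x [-147.6  -46.8] y [ 75.4 183. ] ((-97.58131408691406, 127.55435943603516), (102.69229888916016, 94.64793395996094), 76.38811492919922)
```

>>> jog_arm([
  [[0.003, 0, 0, 0, 0, 0, 0.03], [0.006, 0, 0, 0, 0, 0, 0.03], [0.008, 0, 0, 0, 0, 0, 0.03], [0.009, 0, 0, 0, 0, 0, 0.03], [0.01, 0, 0, 0, 0, 0, 0.03], [0.011, 0, 0, 0, 0, 0, 0.03], [0.012, 0, 0, 0, 0, 0, 0.03], [0.013, 0, 0, 0, 0, 0, 0.03], [0.013, 0, 0, 0, 0, 0, 0.03], [0.013, 0, 0, 0, 0, 0, 0.03]],
])

```text
time_s: 9.88
tcp_pos: [594.7, -178.2, 21.2]
tool_rot: [2.205, 2.23, -0.007]
wrist_force: [1.6, -14.0, 0.5]
finger_gap: 30.1
gripper_force: 7.1
```

```bash
python3 -c "
from h import *
here();tubes(('scene',))"
```

```text
t 9.8833 fix [ -45.4 -148.7] z 21.2 head 1.561 F [  1.6 -14.    0.5]
scene long 951 x [-91.5  -2.1] y [-139.2  -16.2] ((-47.146217346191406, -81.36570739746094), (142.5924072265625, 92.8349838256836), 89.94546508789062)
scene short 1065 x [-147.5  -48.2] y [ 77.  184.8] ((-98.24530792236328, 130.2933349609375), (106.60074615478516, 90.71733856201172), 75.46810150146484)
```

>>> jog_arm([
  [[0.001, 0, 0, 0, 0, 0, 0.03], [0.002, 0, 0, 0, 0, 0, 0.03], [0.003, 0, 0, 0, 0, 0, 0.03], [0.004, 0, 0, 0, 0, 0, 0.03], [0.005, 0, 0, 0, 0, 0, 0.03], [0.006, 0, 0, 0, 0, 0, 0.03], [0.006, 0, 0, 0, 0, 0, 0.03], [0.006, 0, 0, 0, 0, 0, 0.03], [0.006, 0, 0, 0, 0, 0, 0.03], [0.006, 0, 0, 0, 0, 0, 0.03]],
])

```text
time_s: 10.77
tcp_pos: [594.8, -178.1, 21.4]
tool_rot: [2.205, 2.223, -0.013]
wrist_force: [3.9, -22.9, 0.4]
finger_gap: 29.7
gripper_force: 11.9
```

```bash
python3 -c "
from h import *
here();tubes()
for c in('scene','side'):print([np.round(d['point']).tolist() for d in r.mark_of(c,'web_end')],fx(r.mark_of(c,'web_end')[0]['point'],fixture()))
f=r.grab_frame('scene');cv2.imwrite('pics/s2.png',cv2.resize(f['pixels'][200:300,190:330,::-1],(800,571),interpolation=cv2.INTER_CUBIC))"
```

```text
t 10.7667 fix [ -45.2 -148.6] z 21.4 head 1.557 F [  3.9 -22.9   0.4]
scene long 957 x [-91.5  -1.9] y [-139.3  -16.2] ((-47.15986633300781, -80.31364440917969), (146.43270874023438, 92.40913391113281), 89.12305450439453)
scene short 1069 x [-147.2  -46.8] y [ 77.2 185.4] ((-98.33355712890625, 130.52642822265625), (104.67826080322266, 91.32508087158203), 75.37774658203125)
side long 768 x [-90.7   0.8] y [-150.5  -20.4] ((-40.252254486083984, -82.9559097290039), (102.4677734375, 146.51773071289062), 1.202517032623291)
side short 1026 x [-148.5  -47. ] y [ 74.7 183.5] ((-97.56209564208984, 127.02928161621094), (103.8559341430664, 93.66419982910156), 74.90771484375)
[[536.0, 354.0, -3.0], [527.0, -37.0, 57.0]] [-92.0174052  384.47710873]
[[530.0, -38.0, 52.0]] [-106.78247719   -7.29537964]
```

View pics/s2.png

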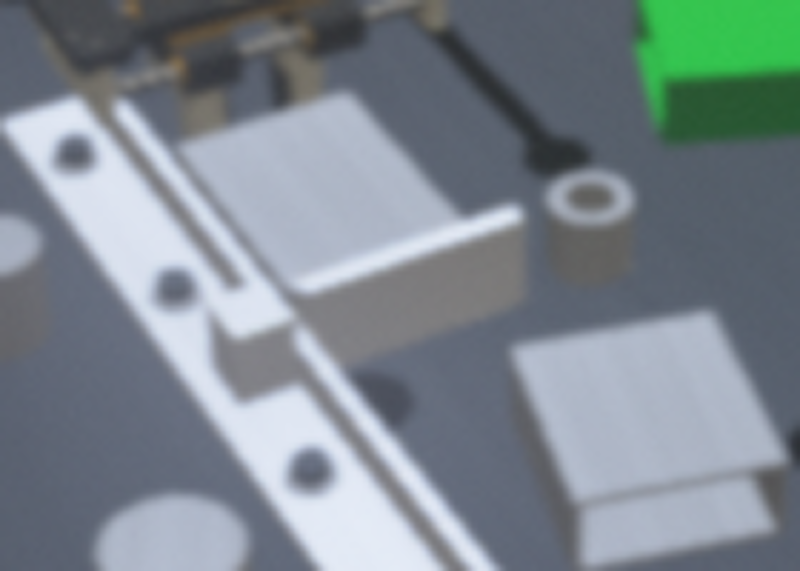

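Tube and web are in contact: the tube stays put at 23 N and the picture shows its edge along the web at (300,290)–(465,215). I'll correct the fixture origin from these contacts, back off, and give a light re-press toward the fence.

>>> jog_arm([
  [[-0.015, 0, 0, 0, 0, 0, 0.03], [-0.04, 0, 0, 0, 0, 0, 0.03], [-0.04, 0, -0.04, 0, 0, 0, 0.03], [-0.04, 0, -0.08, 0, 0, 0, 0.03], [-0.03, -0.03, -0.09, 0, 0, 0.12, 0.05], [0, -0.055, -0.09, 0, 0, 0.24, 0.05], [0.03, -0.08, -0.09, 0, 0, 0.36, 0.05], [0.055, -0.085, -0.09, 0, 0, 0.48, 0.05], [0.055, -0.085, -0.09, 0, 0, 0.6, 0.05], [0.055, -0.085, -0.09, 0, 0, 0.72, 0.05]],
])

```text
time_s: 11.95
tcp_pos: [507.0, -108.3, 111.0]
tool_rot: [-2.85, -1.315, -0.0]
wrist_force: [0.7, -0.3, -0.3]
finger_gap: 50.2
gripper_force: 0.0
```

```bash
python3 -c "
from h import *
np.save('fix.npy',[635.2,-31.8])
here();tubes();go(-130,-78,110,0);go(-130,-78,20,0)"
```

```text
t 11.95 fix [-129.8  -73.7] z 111.0 head 0.843 F [ 0.7 -0.3 -0.3]
scene long 920 x [-89.9  -0.9] y [-131.2  -13.6] ((-44.964080810546875, -71.39186096191406), (92.06800079345703, 126.27758026123047), 0.26868852972984314)
scene short 1056 x [-146.3  -46.2] y [ 80.4 188.1] ((-96.55802917480469, 133.0757598876953), (104.69242858886719, 90.21665954589844), 75.72830963134766)
side long 738 x [-89.4   1.4] y [-133.1  -17.8] ((-39.82682800292969, -72.8648452758789), (130.6605987548828, 101.86961364746094), 89.61531829833984)
side short 1031 x [-146.7  -45.1] y [ 78.7 185.5] ((-95.06883239746094, 130.5478973388672), (103.17679595947266, 94.33378601074219), 76.724365234375)
shift [-0.0024  0.0008  0.001 ] turn [-0.001 -0.     0.845] dist 3.0
shift [-0.0024  0.0009  0.091 ] turn [-0.001 -0.     0.845] dist 91.0
```

>>> jog_arm([
  [[-0.002, 0.001, 0, 0, 0, 0.12, 0.05], [-0.002, 0.001, 0, 0, 0, 0.24, 0.05], [-0.002, 0.001, 0, 0, 0, 0.36, 0.05], [-0.002, 0.001, 0, 0, 0, 0.48, 0.05], [-0.002, 0.001, 0, 0, 0, 0.6, 0.05], [-0.002, 0.001, 0, 0, 0, 0.72, 0.05], [-0.002, 0.001, 0.02, 0, 0, 0.845, 0.05], [-0.002, 0.001, 0.05, 0, 0, 0.845, 0.05], [-0.002, 0.001, 0.08, 0, 0, 0.845, 0.05], [-0.002, 0.001, 0.09, 0, 0, 0.845, 0.05]],
])

```text
time_s: 12.88
tcp_pos: [504.7, -113.2, 17.3]
tool_rot: [-3.139, -0.039, 0.009]
wrist_force: [-0.5, -0.4, -0.3]
finger_gap: 49.7
gripper_force: 0.0
```

```bash
python3 -c "
from h import *
here();go(-96,-78,20,0)"
```

```text
t 12.8833 fix [-132.2  -78.6] z 17.3 head 0.003 F [-0.5 -0.4 -0.3]
shift [ 0.0362 -0.0005 -0.0029] turn [-0.003  0.006  0.003] dist 36.0
```

>>> jog_arm([
  [[0.01, 0, -0.002, 0, 0, 0.003, 0.05], [0.018, 0, -0.002, 0, 0, 0.003, 0.05], [0.023, 0, -0.002, 0, 0, 0.003, 0.05], [0.027, 0, -0.002, 0, 0, 0.003, 0.05], [0.03, 0, -0.002, 0, 0, 0.003, 0.05], [0.032, 0, -0.002, 0, 0, 0.003, 0.05], [0.034, 0, -0.002, 0, 0, 0.003, 0.05], [0.036, 0, -0.002, 0, 0, 0.003, 0.05], [0.037, 0, -0.002, 0, 0, 0.003, 0.05], [0.037, 0, -0.002, 0, 0, 0.003, 0.05]],
])

```text
time_s: 13.72
tcp_pos: [537.0, -114.1, 22.6]
tool_rot: [3.14, 0.029, -0.023]
wrist_force: [-18.4, 0.1, 12.8]
finger_gap: 49.9
gripper_force: 9.1
```

```bash
python3 -c "
from h import *
here()"
```

```text
t 13.7167 fix [-100.   -80.1] z 22.6 head -0.003 F [-18.4   0.1  12.8]
```

>>> jog_arm([
  [[-0.015, 0, 0, 0, 0, 0, 0.05], [-0.036, 0, 0, 0, 0, 0, 0.05], [-0.036, 0, -0.04, 0, 0, 0, 0.05], [-0.036, 0, -0.08, 0, 0, 0, 0.05], [-0.046, -0.035, -0.09, 0, 0, 0, 0.06], [-0.056, -0.074, -0.09, 0, 0, 0, 0.06], [-0.066, -0.113, -0.09, 0, 0, 0, 0.06], [-0.076, -0.152, -0.09, 0, 0, 0, 0.06], [-0.086, -0.19, -0.09, 0, 0, 0, 0.06], [-0.091, -0.214, -0.09, 0, 0, 0, 0.06]],
])

```text
time_s: 14.55
tcp_pos: [449.3, 102.9, 114.7]
tool_rot: [-3.14, -0.034, -0.004]
wrist_force: [-0.1, -0.5, 0.0]
finger_gap: 59.7
gripper_force: 0.0
```

```bash
python3 -c "
from h import *
here();go(-185,134,20,0);tubes(('scene',));print(np.round(r.observe()['q'],2))"
```

```text
t 14.55 fix [-183.   138.7] z 114.7 head 0.0 F [-0.1 -0.5  0. ]
shift [-0.0023  0.0048  0.0947] turn [-0.001 -0.003  0.   ] dist 95.0
scene long 910 x [-90.   -0.3] y [-131.5  -14.5] ((-45.0113639831543, -72.8284912109375), (92.65245056152344, 122.01355743408203), 0.4993411600589752)
scene short 1069 x [-145.7  -45.9] y [ 80.  188.4] ((-96.40803527832031, 133.62474060058594), (104.85565185546875, 91.79728698730469), 74.70903778076172)
[ 0.26  0.38 -0.64  2.11  0.33  0.75 -2.13]
```

>>> jog_arm([
  [[-0.002, 0.004, 0.035, 0, 0, 0, 0.06], [-0.002, 0.004, 0.07, 0, 0, 0, 0.06], [-0.002, 0.004, 0.09, 0, 0, 0, 0.06], [-0.002, 0.004, 0.093, 0, 0, 0, 0.06], [-0.002, 0.004, 0.093, 0, 0, 0, 0.06], [0.006, 0.004, 0.093, 0, 0, 0, 0.06], [0.014, 0.004, 0.093, 0, 0, 0, 0.06], [0.022, 0.004, 0.093, 0, 0, 0, 0.06], [0.028, 0.004, 0.093, 0, 0, 0, 0.06], [0.034, 0.004, 0.093, 0, 0, 0, 0.06]],
])

```text
time_s: 15.43
tcp_pos: [484.7, 94.5, 20.7]
tool_rot: [3.141, 0.026, -0.0]
wrist_force: [-3.4, -0.8, 1.5]
finger_gap: 60.2
gripper_force: 1.4
```

```bash
python3 -c "
from h import *
here();print(np.round(r.observe()['q'],2));go(-108,134,20,0);tubes()"
```

```text
t 15.4333 fix [-147.7  129.6] z 20.7 head -0.005 F [-3.4 -0.8  1.5]
[ 0.17  0.59 -0.51  2.07  0.5   0.6  -2.24]
shift [ 0.0397 -0.0046  0.0007] turn [ 0.001  0.    -0.005] dist 40.0
scene long 918 x [-89.6  -0.3] y [-130.9  -13.1] ((-45.41456985473633, -72.32049560546875), (92.7313003540039, 125.89625549316406), 0.27108654379844666)
scene short 1115 x [-142.6  -40.1] y [ 85.5 189.6] ((-95.75785064697266, 133.3994140625), (114.2330093383789, 108.1787109375), 81.95655822753906)
side long 173 x [-89.5 -33. ] y [-133.7  -81.8] ((-60.27082443237305, -107.41569519042969), (59.00402069091797, 53.705360412597656), 0.6289499402046204)
side short 237 x [-156.6  -35.3] y [ 92.9 189.5] ((-80.97833251953125, 160.6963348388672), (81.38836669921875, 140.03643798828125), 55.318321228027344)
```

>>> jog_arm([
  [[0.006, -0.001, 0, 0, 0, -0.003, 0.06], [0.012, -0.002, 0, 0, 0, -0.004, 0.06], [0.018, -0.003, 0, 0, 0, -0.004, 0.06], [0.023, -0.003, 0, 0, 0, -0.004, 0.06], [0.028, -0.004, 0, 0, 0, -0.004, 0.06], [0.032, -0.004, 0, 0, 0, -0.004, 0.06], [0.036, -0.004, 0, 0, 0, -0.004, 0.06], [0.039, -0.004, 0, 0, 0, -0.004, 0.06], [0.041, -0.004, 0, 0, 0, -0.004, 0.06], [0.042, -0.004, 0, 0, 0, -0.004, 0.06]],
])

```text
time_s: 16.37
tcp_pos: [526.2, 100.2, 20.1]
tool_rot: [-3.141, -0.034, -0.0]
wrist_force: [-3.0, 0.3, 0.8]
finger_gap: 60.3
gripper_force: 1.5
```

```bash
python3 -c "
from h import *
here();print(np.round(r.observe()['q'],2));tubes(('scene',))"
```

```text
t 16.3667 fix [-106.1  134.3] z 20.1 head 0.0 F [-3.   0.3  0.8]
[ 0.17  0.64 -0.51  1.97  0.5   0.66 -2.21]
scene long 917 x [-89.8  -0.3] y [-130.8  -13.1] ((-45.354610443115234, -72.74610900878906), (92.6466064453125, 126.79167938232422), 0.2846967875957489)
scene short 1157 x [-97.1  -6.2] y [ 96.1 196.6] ((-56.58913040161133, 144.87017822265625), (106.84356689453125, 103.06611633300781), 89.31988525390625)
```

>>> jog_arm([
  [[0.002, 0, 0, 0, 0, 0, 0.06], [0.004, 0, 0, 0, 0, 0, 0.06], [0.005, 0, 0, 0, 0, 0, 0.06], [0.006, 0, 0, 0, 0, 0, 0.06], [0.007, 0, 0, 0, 0, 0, 0.06], [0.008, 0, 0, 0, 0, 0, 0.06], [0.009, 0, 0, 0, 0, 0, 0.06], [0.01, 0, 0, 0, 0, 0, 0.06], [0.011, 0, 0, 0, 0, 0, 0.06], [0.012, 0, 0, 0, 0, 0, 0.06]],
])

```text
time_s: 17.25
tcp_pos: [532.6, 100.0, 19.4]
tool_rot: [3.139, 0.035, -0.015]
wrist_force: [-16.8, -0.5, 11.0]
finger_gap: 59.9
gripper_force: 8.4
```

```bash
python3 -c "
from h import *
here();tubes(('scene',))"
```

```text
t 17.25 fix [-99.7 134. ] z 19.4 head 0.001 F [-16.8  -0.5  11. ]
scene long 907 x [-89.8  -0.3] y [-132.2  -13.5] ((-45.48115921020508, -73.32991027832031), (92.98542022705078, 126.02953338623047), 0.18479788303375244)
scene short 1169 x [-90.2  -0.2] y [ 96.  196.4] ((-48.982364654541016, 143.32183837890625), (109.57787322998047, 100.9999771118164), 89.13642120361328)
```

>>> jog_arm([
  [[-0.015, 0, 0, 0, 0, 0, 0.06], [-0.035, 0, 0, 0, 0, 0, 0.06], [-0.035, 0, -0.04, 0, 0, 0, 0.06], [-0.035, 0, -0.08, 0, 0, 0, 0.06], [-0.01, -0.03, -0.09, 0, 0, -0.12, 0.03], [0.015, -0.06, -0.09, 0, 0, -0.24, 0.03], [0.04, -0.085, -0.09, 0, 0, -0.36, 0.03], [0.049, -0.096, -0.09, 0, 0, -0.48, 0.03], [0.049, -0.096, -0.09, 0, 0, -0.6, 0.03], [0.049, -0.096, -0.09, 0, 0, -0.72, 0.03]],
])

```text
time_s: 18.13
tcp_pos: [586.6, 199.2, 110.7]
tool_rot: [-2.923, -1.148, -0.005]
wrist_force: [-0.8, -0.8, -0.1]
finger_gap: 30.7
gripper_force: 0.0
```

```bash
python3 -c "
from h import *
here();go(-46,229,110,np.pi/2);go(-46,229,20,np.pi/2);tubes();print(np.round(r.observe()['q'],2))
P=cloud(r.grab_frame('scene'));q=fx(P,fixture());m=(P[:,2]>12)&(P[:,2]<60)&(abs(q[:,0]+60)<90)&(q[:,1]>205)&(q[:,1]<420);print(m.sum(),np.percentile(q[m],[0,5,50],axis=0))"
```

```text
t 18.1333 fix [-43.6 232. ] z 110.7 head 0.727 F [-0.8 -0.8 -0.1]
shift [-0.0038  0.0007  0.0007] turn [ 0.002 -0.003 -0.844] dist 4.0
shift [-0.0041  0.0006  0.0907] turn [ 0.002 -0.003 -0.844] dist 91.0
scene long 874 x [-89.3  -0.3] y [-131.7  -13.7] ((-45.32674026489258, -73.2620620727539), (92.45933532714844, 125.99017333984375), 0.31188470125198364)
scene short 981 x [-88.6   0. ] y [ 97.6 196.5] ((-44.47481155395508, 145.3299102783203), (104.4598159790039, 92.07486724853516), 89.67619323730469)
side long 739 x [-89.4   0.8] y [-133.3  -17.9] ((-39.48537826538086, -74.9191665649414), (102.13864135742188, 124.9002685546875), 0.29213690757751465)
side short 993 x [-89.2   1.3] y [ 94.2 193.6] ((-43.19629669189453, 143.10276794433594), (93.6517105102539, 105.08567810058594), 1.4490560293197632)
[ 0.17  0.68 -0.75  1.72  0.55  0.96 -1.62]
1151 [[-149.94381899  205.29204375]
 [-138.33275956  228.97810935]
 [ -40.86250348  395.92011027]]
```

>>> jog_arm([
  [[-0.002, 0.001, 0, 0, 0, -0.12, 0.03], [-0.004, 0.001, 0, 0, 0, -0.24, 0.03], [-0.004, 0.001, 0, 0, 0, -0.36, 0.03], [-0.004, 0.001, 0, 0, 0, -0.48, 0.03], [-0.004, 0.001, 0, 0, 0, -0.6, 0.03], [-0.004, 0.001, 0, 0, 0, -0.72, 0.03], [-0.004, 0.001, 0.02, 0, 0, -0.844, 0.03], [-0.004, 0.001, 0.05, 0, 0, -0.844, 0.03], [-0.004, 0.001, 0.08, 0, 0, -0.844, 0.03], [-0.004, 0.001, 0.09, 0, 0, -0.844, 0.03]],
])

```text
time_s: 19.12
tcp_pos: [580.8, 191.7, 16.4]
tool_rot: [-2.209, -2.232, 0.007]
wrist_force: [-0.5, -0.4, -0.7]
finger_gap: 30.0
gripper_force: 0.0
```

```bash
python3 -c "
from h import *
here();go(-46,229,20,np.pi/2);go(-46,123,20,np.pi/2)"
```

```text
t 19.1167 fix [-49.6 224.6] z 16.4 head 1.56 F [-0.5 -0.4 -0.7]
shift [ 0.0044  0.0035 -0.0036] turn [-0.004  0.002 -0.011] dist 7.0
shift [-0.1016  0.0047 -0.0034] turn [-0.004  0.002 -0.011] dist 102.0
```

>>> jog_arm([
  [[-0.008, 0.001, -0.002, 0, 0, -0.008, 0.03], [-0.016, 0.002, -0.002, 0, 0, -0.008, 0.03], [-0.024, 0.003, -0.002, 0, 0, -0.008, 0.03], [-0.033, 0.003, -0.002, 0, 0, -0.008, 0.03], [-0.042, 0.003, -0.002, 0, 0, -0.008, 0.03], [-0.051, 0.003, -0.002, 0, 0, -0.008, 0.03], [-0.06, 0.003, -0.002, 0, 0, -0.008, 0.03], [-0.069, 0.003, -0.002, 0, 0, -0.008, 0.03], [-0.076, 0.003, -0.002, 0, 0, -0.008, 0.03], [-0.082, 0.003, -0.002, 0, 0, -0.008, 0.03]],
])

```text
time_s: 19.95
tcp_pos: [586.9, 110.8, 22.3]
tool_rot: [2.196, 2.246, 0.0]
wrist_force: [-0.6, 3.9, 2.5]
finger_gap: 30.0
gripper_force: 2.0
```

```bash
python3 -c "
from h import *
here();go(-46,123,20,np.pi/2);tubes()"
```

```text
t 19.95 fix [-45.2 143.6] z 22.3 head 1.572 F [-0.6  3.9  2.5]
shift [-0.0206 -0.0008  0.0023] turn [0.    0.    0.001] dist 21.0
scene long 911 x [-89.7  -0. ] y [-131.3  -13.2] ((-41.75114822387695, -71.67481231689453), (128.3621826171875, 98.74139404296875), 89.84391784667969)
scene short 112 x [-80.2  -1. ] y [ 58.  159.1] ((-42.213233947753906, 106.47067260742188), (110.72852325439453, 78.81688690185547), 85.66007995605469)
side long 730 x [-89.4   0.3] y [-134.6  -17.4] ((-44.139888763427734, -75.62505340576172), (92.96998596191406, 122.16999816894531), 0.7112312912940979)
side short 87 x [-84.2 -14.7] y [ 99.2 154.5] ((-53.1927490234375, 140.19683837890625), (70.9760971069336, 52.93424606323242), 47.31330108642578)
```

>>> jog_arm([
  [[-0.005, 0, 0.001, 0, 0, 0, 0.03], [-0.01, 0, 0.001, 0, 0, 0, 0.03], [-0.014, 0, 0.001, 0, 0, 0, 0.03], [-0.017, 0, 0.001, 0, 0, 0, 0.03], [-0.019, 0, 0.001, 0, 0, 0, 0.03], [-0.021, 0, 0.001, 0, 0, 0, 0.03], [-0.023, 0, 0.001, 0, 0, 0, 0.03], [-0.025, 0, 0.001, 0, 0, 0, 0.03], [-0.027, 0, 0.001, 0, 0, 0, 0.03], [-0.029, 0, 0.001, 0, 0, 0, 0.03]],
])

```text
time_s: 20.88
tcp_pos: [587.5, 83.5, 21.1]
tool_rot: [-2.195, -2.246, -0.002]
wrist_force: [-0.5, 7.5, -1.6]
finger_gap: 29.5
gripper_force: 3.9
```

>>> jog_arm([
  [[-0.001, 0, 0, 0, 0, 0, 0.03], [-0.002, 0, 0, 0, 0, 0, 0.03], [-0.003, 0, 0, 0, 0, 0, 0.03], [-0.003, 0, 0, 0, 0, 0, 0.03], [-0.004, 0, 0, 0, 0, 0, 0.03], [-0.004, 0, 0, 0, 0, 0, 0.03], [-0.005, 0, 0, 0, 0, 0, 0.03], [-0.005, 0, 0, 0, 0, 0, 0.03], [-0.005, 0, 0, 0, 0, 0, 0.03], [-0.005, 0, 0, 0, 0, 0, 0.03]],
])

```text
time_s: 21.72
tcp_pos: [587.4, 83.5, 21.5]
tool_rot: [-2.189, -2.247, -0.01]
wrist_force: [0.5, 13.1, -1.6]
finger_gap: 29.9
gripper_force: 6.4
```

```bash
python3 -c "
from h import *
here()"
```

```text
t 21.7167 fix [-45.3 116.3] z 21.5 head 1.575 F [ 0.5 13.1 -1.6]
```

>>> jog_arm([
  [[-0.001, 0, 0, 0, 0, 0, 0.03], [-0.002, 0, 0, 0, 0, 0, 0.03], [-0.003, 0, 0, 0, 0, 0, 0.03], [-0.004, 0, 0, 0, 0, 0, 0.03], [-0.005, 0, 0, 0, 0, 0, 0.03], [-0.006, 0, 0, 0, 0, 0, 0.03], [-0.006, 0, 0, 0, 0, 0, 0.03], [-0.006, 0, 0, 0, 0, 0, 0.03], [-0.006, 0, 0, 0, 0, 0, 0.03], [-0.006, 0, 0, 0, 0, 0, 0.03]],
])

```text
time_s: 22.55
tcp_pos: [587.3, 83.5, 22.3]
tool_rot: [-2.182, -2.247, -0.02]
wrist_force: [-0.1, 22.7, -1.8]
finger_gap: 30.3
gripper_force: 11.3
```

>>> jog_arm([
  [[0.015, 0, 0, 0, 0, 0, 0.03], [0.04, 0, 0, 0, 0, 0, 0.03], [0.04, 0, -0.04, 0, 0, 0, 0.03], [0.04, 0, -0.08, 0, 0, 0, 0.03], [0.03, -0.03, -0.09, 0, 0, 0.12, 0.03], [0.0, -0.055, -0.09, 0, 0, 0.24, 0.03], [-0.03, -0.08, -0.09, 0, 0, 0.36, 0.03], [-0.04, -0.085, -0.09, 0, 0, 0.48, 0.03], [-0.04, -0.085, -0.09, 0, 0, 0.6, 0.03], [-0.04, -0.085, -0.09, 0, 0, 0.72, 0.03]],
])

```text
time_s: 23.38
tcp_pos: [502.7, 26.5, 111.0]
tool_rot: [2.851, 1.314, -0.004]
wrist_force: [-0.1, -0.2, 0.1]
finger_gap: 29.9
gripper_force: 0.0
```

```bash
python3 -c "
from h import *
here();go(-130,62,110,0);go(-130,62,20,0);tubes()"
```

```text
t 23.3833 fix [-131.2   61.1] z 111.0 head 0.842 F [-0.1 -0.2  0.1]
shift [0.0015 0.0003 0.001 ] turn [0.002 0.002 0.842] dist 2.0
shift [0.0017 0.0002 0.091 ] turn [0.002 0.002 0.842] dist 91.0
scene long 924 x [-89.7  -0.3] y [-131.2  -14.2] ((-45.414520263671875, -71.1046142578125), (93.13566589355469, 126.77507781982422), 0.010669956915080547)
scene short 1014 x [-91.7  -1. ] y [  7.9 108.8] ((-49.096168518066406, 58.594974517822266), (117.94819641113281, 103.29878997802734), 0.6676870584487915)
side long 178 x [-88.7   4.7] y [-75.3 -15.2] ((-39.984169006347656, -38.593013763427734), (73.35221099853516, 94.26689910888672), 83.68551635742188)
side short 830 x [-90.3   1.1] y [  8.4 105.8] ((-42.53410720825195, 57.58369445800781), (100.92393493652344, 106.61436462402344), 89.98854064941406)
```

>>> jog_arm([
  [[0.001, 0, 0, 0, 0, 0.12, 0.03], [0.001, 0, 0, 0, 0, 0.24, 0.03], [0.001, 0, 0, 0, 0, 0.36, 0.03], [0.001, 0, 0, 0, 0, 0.48, 0.03], [0.001, 0, 0, 0, 0, 0.6, 0.03], [0.001, 0, 0, 0, 0, 0.72, 0.03], [0.001, 0, 0.02, 0, 0, 0.842, 0.03], [0.001, 0, 0.05, 0, 0, 0.842, 0.03], [0.001, 0, 0.08, 0, 0, 0.842, 0.03], [0.001, 0, 0.09, 0, 0, 0.842, 0.03]],
])

```text
time_s: 24.32
tcp_pos: [501.6, 30.0, 17.8]
tool_rot: [3.14, 0.056, -0.009]
wrist_force: [-0.6, -0.2, -0.4]
finger_gap: 29.9
gripper_force: 0.0
```

>>> jog_arm([
  [[0.01, 0, -0.002, 0, 0, 0, 0.03], [0.018, 0, -0.002, 0, 0, 0, 0.03], [0.023, 0, -0.002, 0, 0, 0, 0.03], [0.027, 0, -0.002, 0, 0, 0, 0.03], [0.03, 0, -0.002, 0, 0, 0, 0.03], [0.032, 0, -0.002, 0, 0, 0, 0.03], [0.034, 0, -0.002, 0, 0, 0, 0.03], [0.036, 0, -0.002, 0, 0, 0, 0.03], [0.037, 0, -0.002, 0, 0, 0, 0.03], [0.037, 0, -0.002, 0, 0, 0, 0.03]],
])

```text
time_s: 25.15
tcp_pos: [533.6, 31.3, 22.6]
tool_rot: [3.138, 0.049, -0.022]
wrist_force: [-19.1, -0.0, 12.0]
finger_gap: 30.0
gripper_force: 9.1
```

```bash
python3 -c "
from h import *
here()"
```

```text
t 25.15 fix [-100.2   65.3] z 22.6 head 0.01 F [-19.1  -0.   12. ]
```

>>> jog_arm([
  [[-0.015, 0, 0, 0, 0, 0, 0.03], [-0.035, 0, 0, 0, 0, 0, 0.03], [-0.035, 0, -0.04, 0, 0, 0, 0.03], [-0.035, 0, -0.08, 0, 0, 0, 0.03], [-0.06, 0.02, -0.12, 0, 0, 0, 0.03], [-0.08, 0.04, -0.15, 0, 0, 0, 0.03], [-0.1, 0.06, -0.18, 0, 0, 0, 0.03], [-0.1, 0.06, -0.2, 0, 0, 0, 0.03], [-0.1, 0.06, -0.2, 0, 0, 0, 0.03], [-0.1, 0.06, -0.2, 0, 0, 0, 0.03]],
])

```text
time_s: 25.98
tcp_pos: [444.7, -32.3, 225.8]
tool_rot: [3.138, 0.047, 0.009]
wrist_force: [0.7, 0.1, -0.5]
finger_gap: 30.2
gripper_force: 0.0
```

```bash
python3 -c "
from h import *
here();tubes()
f=r.grab_frame('wrist');cv2.imwrite('pics/w1.png',cv2.resize(f['pixels'][:,:,::-1],(784,588)));np.savez('pics/w1.npz',**f)"
```

```text
t 25.9833 fix [-190.4    3.6] z 225.8 head 0.009 F [ 0.7  0.1 -0.5]
scene long 921 x [-89.8  -0.4] y [-131.1  -14.1] ((-45.54780197143555, -71.91870880126953), (92.20893859863281, 126.35769653320312), 0.43002063035964966)
scene short 1017 x [-91.5  -0.3] y [  7.6 109.4] ((-48.31629180908203, 59.26285934448242), (119.96288299560547, 104.09359741210938), 0.3596091568470001)
side long 736 x [-89.2   1. ] y [-134.5  -17.8] ((-39.56814193725586, -71.90814971923828), (129.1557159423828, 100.7011489868164), 89.73680877685547)
side short 835 x [-89.8   1.7] y [  7.9 106.2] ((-45.895103454589844, 57.32622146606445), (100.4356689453125, 112.74301147460938), 89.8763427734375)
```

View pics/w1.png

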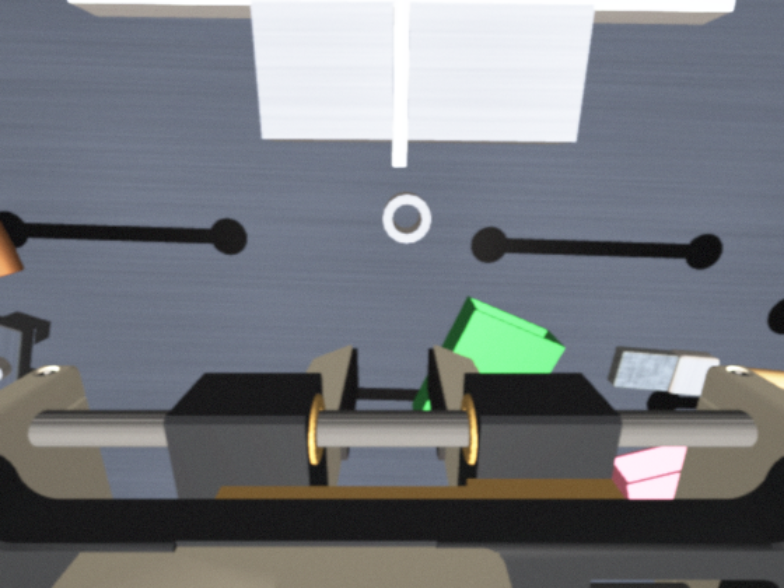

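Both tubes sit against the web (400,80) with no visible gap; their rear edges line up at y≈140 and the bush is undisturbed. I'll take one look straight down over the fence and web joints.

>>> jog_arm([
  [[0.03, 0, 0, 0, 0, 0, 0.03], [0.06, 0, 0, 0, 0, 0, 0.03], [0.09, 0, 0, 0, 0, 0, 0.03], [0.11, 0, 0, 0, 0, 0, 0.03], [0.12, 0, 0, 0, 0, 0, 0.03], [0.12, 0, 0, 0, 0, 0, 0.03], [0.12, 0, 0, 0, 0, 0, 0.03], [0.12, 0, 0, 0, 0, 0, 0.03], [0.12, 0, 0, 0, 0, 0, 0.03], [0.12, 0, 0, 0, 0, 0, 0.03]],
])

```text
time_s: 26.97
tcp_pos: [562.2, -27.6, 223.3]
tool_rot: [3.14, 0.05, -0.0]
wrist_force: [0.3, -0.3, -0.5]
finger_gap: 30.3
gripper_force: 0.0
```

```bash
python3 -c "
from h import *
here()
f=r.grab_frame('wrist');im=f['pixels'][:300,:,::-1].astype(float)
cv2.imwrite('pics/w2.png',cv2.resize(np.clip((im-100)*1.6,0,255).astype(np.uint8),(800,429),interpolation=cv2.INTER_CUBIC))
P=cloud(f);q=fx(P,fixture())
for n,lo,hi in(('long',-125,-20),('short',20,95)):
    a=(P[:,2]>36)&(P[:,2]<44)&(q[:,1]>lo)&(q[:,1]<hi)&(q[:,0]<20)&(q[:,0]>-120)
    e=[(y,q[a&(abs(q[:,1]-y)<3),0].min(),q[a&(abs(q[:,1]-y)<3),0].max()) for y in np.linspace(lo+5,hi-5,6)]
    print(n,np.round(e,1).tolist())
for n,s in(('long',-1),('short',1)):
    a=(P[:,2]>36)&(P[:,2]<44)&(s*q[:,1]>0)&(s*q[:,1]<150)
    print(n,[np.round([x,np.sort(s*q[a&(abs(q[:,0]-x)<3),1])[[2,-3]].tolist()[0],np.sort(s*q[a&(abs(q[:,0]-x)<3),1])[-3]],1).tolist() for x in(-80,-60,-40,-20,-10)])"
```

```text
t 26.9667 fix [-72.9   5.8] z 223.3 head 0.01 F [ 0.3 -0.3 -0.5]
long [[-120.0, -89.0, 0.3], [-101.0, -88.4, 1.1], [-82.0, -89.1, 1.0], [-63.0, -88.0, 0.9], [-44.0, -88.0, 0.7], [-25.0, -88.3, 0.5]]
short [[25.0, -88.6, 1.1], [38.0, -89.2, 1.0], [51.0, -88.9, 0.9], [64.0, -87.7, 0.7], [77.0, -88.1, 0.6], [90.0, -88.3, 0.4]]
long [[-80.0, 6.1, 134.5], [-60.0, 5.7, 134.4], [-40.0, 5.3, 134.7], [-20.0, 6.0, 134.2], [-10.0, 5.8, 134.4]]
short [[-80.0, 5.8, 104.3], [-60.0, 6.0, 105.0], [-40.0, 5.0, 104.6], [-20.0, 6.3, 105.0], [-10.0, 6.4, 105.3]]
```

View pics/w2.png

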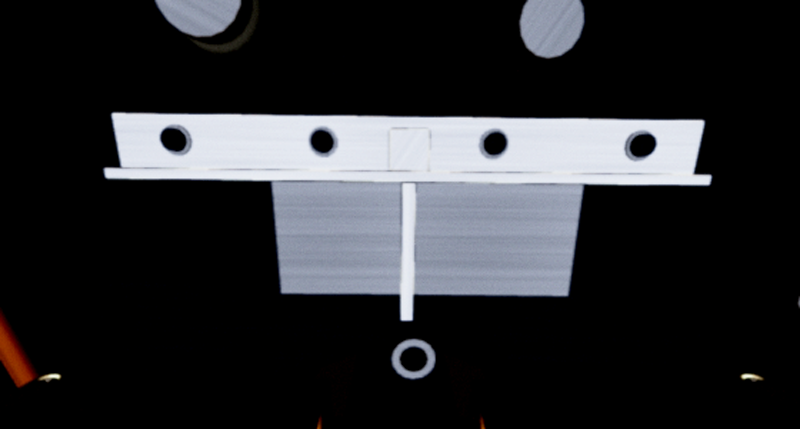

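Both tubes sit flush on the fence (y≈183) and on the web (x≈408). From far end to far end they span 239 mm, against 240 mm expected, so I'm handing in.

```bash
python3 -c "
from bench import r
print(r.close_job())"
```

```text
the job is handed in; nothing more can be done
None
```

I pushed both tubes flush against the fence and butted them squarely against the web plate, and the last overhead picture shows no gap at either; the job was handed in at about 27 s.

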